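# Lay a long bone along the measuring board and close the jaw on it

### The arm

A 6-joint arm with a two-finger parallel gripper is mounted at the origin on the work surface. World frame = base frame: x ahead of the robot, y to its left, z up, the work surface at z = 0. Lengths are in m, angles in degrees, forces in N, time in s.
With the tool pointing down it reaches from about 0.4 to 0.825 m from the base axis. Payload 7 kg.
Tool frame: the origin (TCP) lies midway between the tips of the shut fingers; the grasp point (between the pads) lies 19 mm behind it; z points along the fingers, y is the line along which they close (so a half turn about z gives the same grasp; the last joint's range is limited). The gripper opens to 88 mm and grips with 3 to 60 N. Pads are 19 mm wide; open, the fingers measure 130 mm over their backs; the gripper's body (78 mm by 193 mm) begins 47 mm behind the grasp point.
Start: joints at [-50.415, 20.546, 0.682, 0, -70.136, -16.507], TCP at [0.265, -0.621, 0.227] pointing down, gripper open.
Joint ranges: [-176.03, 176.03], [-82.01, 121.73], [-58.28, 71.71], [-173.87, 95.51], [-174.79, -0.11], [-173.66, 173.66]. Speed limits (degrees/s): [136.94, 136.94, 172.46, 180, 180, 180].

### API

Orientations are given as [roll, pitch, yaw] about the fixed x, y, z axes, in that order (R = Rz(yaw) Ry(pitch) Rx(roll)).
In Python, from plant import ctrl gives the robot as it stands. The module is installed in compiled form; this text tells all that it offers.
- The arm moves only by the tool send_rows, never from a script. Its argument "plan" is a list that holds one entry, the list of rows, each a list of 6 numbers: the shift along the tool's x, y, z in fractions of the full range, 1 being 80 cm, then the turn, a rotation vector about the tool's x, y, z in normalised numbers (1 is pi rad). A call has 1 to 8 rows; each row is the pose to reach, as a shift and turn from the pose commanded when the call began, along the tool's axes at that moment; what a row does not reach only later rows make up. A row lasts 1/12 s, in which the tool goes at most 41.7 mm and 7.16 degrees, less where a joint would pass 70% of its speed; a pose out of reach is approached as far as the arm can. Shift and turn numbers lie between -1 and 1, and a call with a number outside is refused. A call with a gripper value outside its range is refused whole. "fingers" is the opening, from 0 (shut) to 1 (fully open), set as the call begins (left out, the last holds). The fingers move at their own pace and stop on an object; the grip force is fixed at half the most. Time passes only in rows, so rows that repeat a pose let the fingers close. It gives the time, the measured TCP pose, the force, the opening and the grip force at its end, in the units of the state.
- ctrl.get_obs(): the state, without advancing time (a new reading comes with each control period).
- ctrl.snapshot(name): name is "side" or "top" or "wrist"; returns a dict with "img" (480x640x3 uint8, red, green, blue), "K" (3x3 intrinsics, pixels), "k1" (the pictures are not rectified: a ray, as slopes to the right and down, at radius r is drawn at 1 + k1 r^2 times it, then the intrinsics apply), "pose" (4x4, takes a point from camera to world coordinates). Camera axes: x right, y down, z forward; pixel columns grow to the right and rows downward; lengths in m; the calibration is good to about 2 mm. A picture is of the moment at which its call begins. There is no depth.
- ctrl.close_job(): hands the job in; it is judged then, once.
The state is a dict: "clock": time; "joint_pos": joint angles; "qvel": joint speeds; "tau": joint torques, N m; "tool_pos": TCP position; "orientation": TCP orientation; "force": force on the tool from outside, world axes, zero at the start; "moment": the same for the moment, N m; "opening": finger opening in m; "gripper_force": force on a finger pad.
Only numpy, scipy, OpenCV 4.12 (cv2) and the standard library are available. Lean on these libraries where they do the work, as an engineer would, in place of code of your own. Each camera call takes 0.05 s, during which the arm holds its last target. There are 200 camera calls.

### The job

The long bone lies askew on the measuring board, with its ball end in the cup of the head plate. Keeping it flat on the board (do not lift it), push near its wide end so that it swings about the ball until the wide end bears on the fence, and press it there with about 10 N (one kilogram) for a moment; then slide the red jaw up against the wide end until the ball is fully home on the head plate, press again with about 10 N, and let go, leaving the bone flush to the fence and snug between plate and jaw. The bone is brittle, so never press it with more than 25 N, and leave the other things on the bench where they are.

Things in the scene. Friction and masses are not known exactly. Their poses are not given: they have to be found in the camera images.
- board: White measuring board, fixed on the table, 410 x 225 mm; its flat top is 12 mm above the table. Origin: at table level below the measuring line, midway along. x: along the board, from head plate to red jaw; y: across, towards the fence; z up. The top reaches from x = -200 to +210 and y = -165 to +60 mm. Black ruled marks at y = -150 mm. It carries head plate, fence and jaw.
- fence: The low aluminium fence, fixed on the board, 22 mm high, 8 mm thick, from board x = -180 to +195 mm; its face is at board y = +26 mm. Origin: at its foot on the board top, on the face that looks to the bone, at board x = 0; axes as the board's. A guide rod for the jaw runs behind it.
- headplate: Aluminium head plate at the end of the board, 45 mm high above the board top, with a cup for the ball: two grey cheeks that stick out 28 mm, 30 mm high, inner faces at y = -22 and +22 mm; the one away from the fence is 10 mm thick. Origin: on its face at board-top level, at board x = -180 mm, y = 0; axes as the board's.
- bone: Brown dry long bone, loose, 0.15 to 0.3 kg, 248 mm long. Origin: on its underside (board top) below the centre of its 40 mm ball; x: along it to the wide end; y: the side to lie on the fence. Shaft 19 mm thick. Wide end: a barrel across it at x = 215 mm, 26 mm diameter, flat ends at y = -26 and +26 mm. Starts turned 0.3 to 0.55 rad from the fence, ball 1 to 8 mm short of the plate.
- bone_ball (a point): Centre of the bone's ball, 20 mm above the board top; board x = -160 mm when fully home.
- bone_side (a point): Middle of the barrel's flat end on the fence side (bone x = 215, y = +26 mm, 13 mm above the board top).
- bone_tip (a point): The bone's farthest point at the wide end (bone x = 228 mm, y = 0, 13 mm above the board top); this meets the jaw.
- jaw (a joint): Travel of the red jaw along the fence (m): 0 is fully open, it grows as the jaw moves towards the head plate (board -x). Its pressing face lies at board x = 150 mm minus this value; it starts at 0 to 50 mm and meets a seated bone at about 82 mm. It slides with about 2 N of friction and stays where it is left.
- jaw_face: The red jaw: an upright plate across the board, 14 mm thick along x, from y = -31 to +23 mm, top 37 mm above the board top, with a black upright knob (16 mm diameter, 20 mm tall, at y = -4 mm) on it. Origin: on its pressing face at board-top level, y = 0; axes as the board's (its back, where it can be pushed, is at x = +14 mm).
- phalanx: Small pale finger bone, 46 mm long, lying on the board's corner near the head plate, well away from the fence. A bystander; origin on its underside.
- sample_box: Small white open box, 70 x 50 x 35 mm, on the bench. A bystander; origin under its centre.
- caliper: Steel caliper, 200 mm, on the bench. A bystander; origin under its beam's middle.
- vial: Small jar with white cap, 32 mm diameter, 60 mm high, on the bench. A bystander; origin under its centre.
- brush: Brush, 170 mm, on the bench. A bystander; origin on its underside.
- loupe: Black loupe (eyeglass), 44 mm diameter, 35 mm high, on the bench. A bystander; origin under its centre.

How it is judged (in metres and radians):
On the way, in this order (a step that is already met when the one before it is completed fails the run):
1. the bone, ball still in the cup, has been swung flush to the fence and is pressed on it with at least 3 N (y of bone_side in the frame of board above 0.024 m and y of bone_ball in the frame of board between -0.006 and 0.006 m and z of bone in the frame of board below 0.016 m and contact force between bone and fence above 3 N), for 0.2 s.
2. the jaw presses the bone with at least 4 N, its ball seated on the head plate, still flush to the fence (y of bone_side in the frame of board above 0.024 m and y of bone_ball in the frame of board between -0.006 and 0.006 m and z of bone in the frame of board below 0.016 m and x of bone_ball in the frame of board below -0.158 m and contact force between jaw_face and bone above 4 N), for 0.2 s.
At the end, for the whole second after the job is handed in: The bone lies flat on the board, the fence side of its wide end within 2 mm of the fence, its ball in the cup and within 2 mm of the head plate, the jaw within 2 mm of its wide end, all at rest and let go (y of bone_side in the frame of board above 0.024 m and y of bone_ball in the frame of board between -0.006 and 0.006 m and z of bone in the frame of board below 0.016 m and x of bone_ball in the frame of board below -0.158 m and x of bone_tip in the frame of jaw_face above -0.002 m and linear speed of bone below 0.01 m/s and velocity of joint jaw between -0.01 and 0.01 m/s); the robot touches nothing.
It fails at once if the bone is pressed by the robot with more than 25 N (contact force between any of the fingers, the arm and bone above 25 N).
It fails at once if the jaw presses the bone with more than 25 N (contact force between jaw_face and bone above 25 N).
It fails at once if the bone is lifted off the board or stood up (z of bone in the frame of board above 0.03 m or angle between bone's own z axis and vertical above 0.25 rad).
It fails at once if another thing on the bench is moved by more than 20 mm (distance of any of phalanx, sample_box, caliper, vial, brush, loupe from where it was at the start of the episode above 0.02 m).
It also fails if it takes over 72 s, if anything falls off the work surface, if the arm or the gripper's body presses on something with over 40 N, if the wrist force passes 120 N, or if a joint passes its speed limit or range.

## Working session

There is one attempt and no reset: what is moved stays moved. The work goes in short steps, Python scripts to look and compute and a tool call to move; the robot and the scene stay as the last step left them, time stands still between calls to the robot, and variables do not carry over. Pictures are saved under pics/ and viewed, at most 10 in all, crops included, and the job is handed in when it is done.

Besides the shell and the picture viewer there is one more tool, called after ">>>" by a JSON object that holds its "name" and its "arguments", one argument or row to a line. send_rows: Moves the arm, as the interface text tells. Its arguments: {"type":"object","properties":{"plan":{"type":"array","items":{"type":"array","items":{"type":"array","items":{"type":"number"}}}},"fingers":{"type":"number"}},"required":["plan"]}

```bash
mkdir -p pics
cat > h.py <<'E'
import numpy as np, cv2
from plant import ctrl
def snap(n,f):
    s=ctrl.snapshot(n); cv2.imwrite(f'pics/{f}.png',s['img'][:,:,::-1]); np.savez(f'pics/{f}.npz',**s); return s
def ray(s,uv,z):
    "pixel -> world point on plane z"
    uv=np.array(uv,float).reshape(-1,1,2)
    n=cv2.undistortPoints(uv,np.array(s['K']),np.array([float(s['k1']),0,0,0])).reshape(-1,2)
    T=np.array(s['pose']); d=np.c_[n,np.ones(len(n))]@T[:3,:3].T; o=T[:3,3]
    return o+d*((z-o[2])/d[:,2])[:,None]
E
python3 - <<'E'
from h import *
print(ctrl.get_obs())
s=snap('top','top0'); print(s['pose'],s['k1'],s['K']); s=snap('side','side0')
E
```

```text
{'clock': 0.0, 'joint_pos': array([-5.04137499e+01,  2.05900618e+01,  6.35192598e-01, -2.05901303e-02,
       -7.01352898e+01, -1.65059496e+01]), 'qvel': array([ 0.01328341,  0.06051809, -0.08327672,  0.02691673,  0.06377452,
       -0.00022824]), 'tau': array([ 4.52547274e-04, -5.82719135e+01,  2.93052649e+01,  6.99710011e+00,
        6.86355546e-03, -1.64143175e-04]), 'tool_pos': array([ 0.26439875, -0.62054482,  0.22564748]), 'orientation': array([ 1.79908057e+02, -7.05947711e-03, -1.56926706e+02]), 'force': array([-0.51187322,  0.36909238,  0.23638167]), 'moment': array([-0.01224264,  0.02736635, -0.05171388]), 'gripper_force': 0.0, 'opening': 0.08797130556241398}
[[-0.00464203 -0.9976186   0.06881562  0.441376  ]
 [-0.99994243  0.00529652  0.00933137  0.02796809]
 [-0.00967363 -0.06876834 -0.99758575  1.24210298]
 [ 0.          0.          0.          1.        ]] -0.0754055918561013 [[527.65194119   0.         330.98678055]
 [  0.         527.65194119 239.3628471 ]
 [  0.           0.           1.        ]]
```

View pics/top0.png

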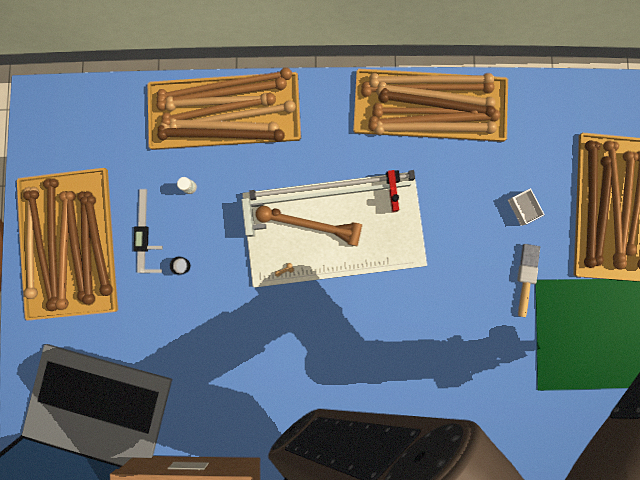

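View pics/side0.png

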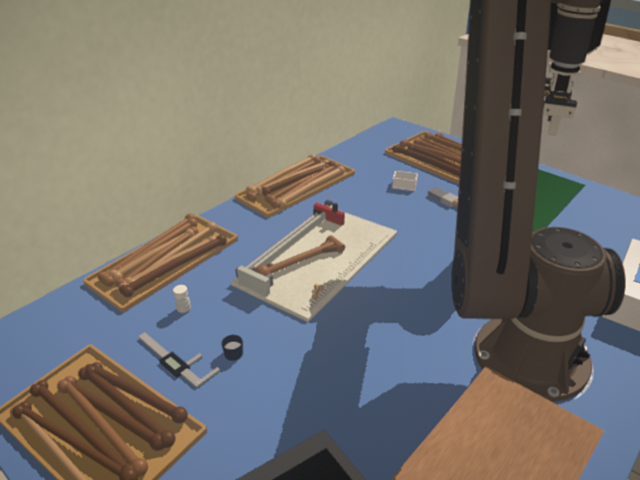

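The top view shows the board with corners near (253,287) and (427,266), the ball near (265,213), the wide end near (352,234) and the red jaw near (393,190). The side view agrees with this layout.

```bash
cat > m.py <<'E'
from h import *
def board(s):
    im=s['img'][...,:3]; hsv=cv2.cvtColor(im,cv2.COLOR_RGB2HSV)
    m=((hsv[...,1]<50)&(hsv[...,2]>150)).astype(np.uint8); m[:160]=0;m[295:]=0;m[:,:235]=0;m[:,435:]=0
    m=cv2.morphologyEx(m,cv2.MORPH_OPEN,np.ones((3,3)))
    # subset edge points
    def fit(p):
        vx,vy,x,y=cv2.fitLine(np.float32(p),cv2.DIST_HUBER,0,.01,.01).ravel(); return np.array([vx,vy]),np.array([x,y])
    bot=np.array([(c,np.max(np.nonzero(m[:,c])[0])+.5) for c in range(330,420)])
    rgt=np.array([(np.max(np.nonzero(m[r])[0])+.5,r) for r in range(200,258)])
    B=ray(s,bot,.012)[:,:2]; R=ray(s,rgt,.012)[:,:2]
    db,pb=fit(B); dr,pr=fit(R)
    if db[1]>0: db=-db
    if dr[0]<0: dr=-dr
    t=np.linalg.solve(np.c_[db,-dr],pr-pb); c=pb+db*t[0]
    print('angles',np.degrees(np.arctan2(db[1],db[0])),np.degrees(np.arctan2(dr[1],dr[0]))-90)
    a=np.arctan2(db[1],db[0]); ex=np.array([np.cos(a),np.sin(a)]); ey=np.array([-ex[1],ex[0]])
    o=c-.210*ex+.165*ey
    return o,ex,ey
def tob(P,b): o,ex,ey=b; d=np.atleast_2d(P)[:,:2]-o; return np.c_[d@ex,d@ey]
def bone(s):
    hsv=cv2.cvtColor(s['img'],cv2.COLOR_RGB2HSV)
    m=((hsv[...,0]<18)&(hsv[...,1]>90)&(hsv[...,2]>45)).astype(np.uint8); m[:195]=0;m[260:]=0;m[:,:250]=0;m[:,375:]=0
    n,l,st,_=cv2.connectedComponentsWithStats(m); k=1+np.argmax(st[1:,4]); return (l==k).astype(np.uint8)
E
python3 - <<'E'
from m import *
s=dict(np.load('pics/top0.npz')); b=board(s); print(b)
m=bone(s); ys,xs=np.nonzero(m); P=ray(s,np.c_[xs,ys],.012+.013); Q=tob(P,b)
ball=Q[Q[:,0]<Q[:,0].min()+.03]
print('bone xrange',Q.min(0),Q.max(0))
h=cv2.cvtColor(s['img'],cv2.COLOR_RGB2HSV)
r=((h[...,0]<5)|(h[...,0]>174))&(h[...,1]>200)&(h[...,2]>90); r[:165]=0;r[220:]=0;r[:,:370]=0;r[:,410:]=0
ys,xs=np.nonzero(r); J=tob(ray(s,np.c_[xs,ys],.049),b); print('jaw',np.percentile(J,[1,50,99],axis=0),xs.min(),xs.max(),ys.min(),ys.max())
o,ex,ey=b; w=lambda x,y:o+x*ex+y*ey
# project check overlay
v=s['img'][160:300,230:440,::-1].copy(); v[m[160:300,230:440]>0]=v[m[160:300,230:440]>0]//2+np.array([0,127,0],np.uint8)
def proj(p): 
    T=np.linalg.inv(s['pose']); return cv2.projectPoints(np.array([p],float),cv2.Rodrigues(T[:3,:3])[0],T[:3,3],s['K'],np.array([float(s['k1']),0,0,0]))[0].ravel()
v=cv2.resize(v,None,fx=3.8,fy=3.8,interpolation=cv2.INTER_NEAREST)
for x,y,z in [(-.2,-.165,.012),(.21,-.165,.012),(.21,.06,.012),(-.2,.06,.012),(-.18,.026,.034),(.195,.026,.034),(-.18,0,.057),(-.152,-.022,.042)]:
    q=(proj([*w(x,y),z])-[230,160]+.5)*3.8; cv2.circle(v,tuple(int(t) for t in q),4,(255,0,255),1)
cv2.imwrite('pics/ov.png',v)
# bone angle: fit shaft
vx,vy,x0,y0=cv2.fitLine(np.float32(Q[(Q[:,0]>-.13)&(Q[:,0]<.0)]),cv2.DIST_L2,0,.01,.01).ravel(); print('shaft ang',np.arctan2(vy,vx),x0,y0)
E
```

```text
angles -83.67811 -83.29848
(array([0.60576576, 0.04425539], dtype=float32), array([ 0.11011406, -0.99391896], dtype=float32), array([0.99391896, 0.11011406], dtype=float32))
bone xrange [-0.17127115 -0.10038158] [0.06916711 0.01598083]
jaw [[ 0.1425758  -0.03191882]
 [ 0.14935663  0.0224786 ]
 [ 0.15612592  0.05846969]] 388 398 170 210
shaft ang -0.36466423 -0.06778735 -0.031792358
```

View pics/ov.png

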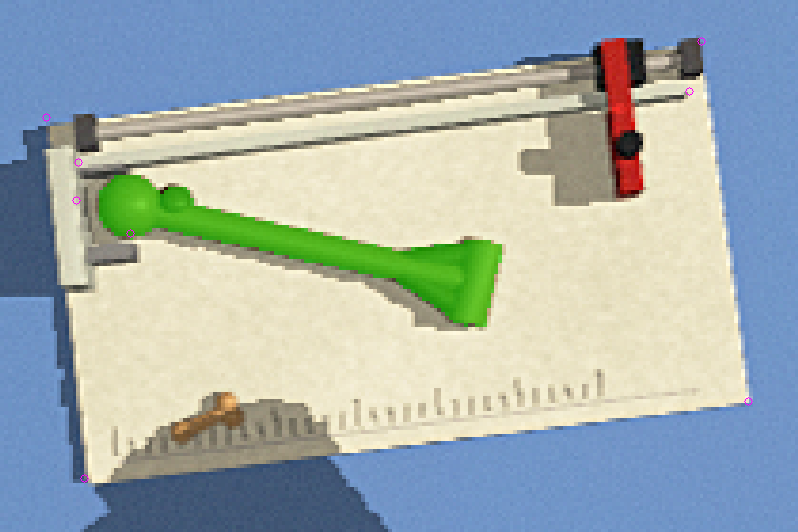

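The overlay's marked corners land on the board, fence and plate, so the board frame is good to a few mm. The bone mask (green) gives about -0.365 rad. The phalanx lies at (205,418) in the overlay, clear of the push path.

```bash
cat > go.py <<'E'
import sys; from h import *; from scipy.spatial.transform import Rotation as R
# go.py bx by z yaw : shift (cm) and turn (deg) from measured pose; board frame metres
O=np.array([.6058,.0443]); ex=np.array([.1101,-.9939]); ey=np.array([.9939,.1101])
o=ctrl.get_obs(); r=R.from_euler('xyz',o['orientation'],degrees=True)
p=o['tool_pos']; d=p[:2]-O
print('t',o['clock'],'board xy mm',np.round([d@ex*1e3,d@ey*1e3,p[2]*1e3],1),'F board',np.round([o['force'][:2]@ex,o['force'][:2]@ey,o['force'][2]],2),'rpy',o['orientation'].round(2))
if len(sys.argv)>4:
    x,y,z,w=map(float,sys.argv[1:5]); t=np.r_[O+x*ex+y*ey,z]
    print('shift cm',(r.inv().apply(t-p)*100).round(2),'turn',(r.inv()*R.from_euler('xyz',[180,0,w],degrees=True)).as_rotvec(degrees=True).round(2))
E
python3 go.py .045 -.145 .15 -173.68
```

```text
t 0.1 board xy mm [ 623.2 -412.5  225.7] F board [0.1  0.04 0.45] rpy [ 1.7991e+02 -1.0000e-02 -1.5693e+02]
shift cm [-42.28  47.65   7.64] turn [ 0.09 -0.02 16.75]
```

Careful with the scale: shifts go in shares of 80 cm and turns go in shares of pi rad. That gives: 26 cm is 0.325, -23 cm is -0.2875, 16.75 degrees is 0.0931.

>>> {"name": "send_rows", "arguments": {
  "plan": [
    [[-0.0375,0.0413,0.0038,0,0,0.0111],[-0.075,0.0838,0.01,0,0,0.0278],[-0.1125,0.125,0.015,0,0,0.0444],[-0.15,0.1663,0.02,0,0,0.0611],[-0.185,0.2088,0.025,0,0,0.0778],[-0.22,0.25,0.0313,0,0,0.0931],[-0.255,0.2875,0.0375,0,0,0.0931],[-0.2875,0.325,0.0438,0,0,0.0931]]
  ],
  "fingers": 0
}}

```text
clock: 0.77
tool_pos: [0.3694, -0.3045, 0.1932]
orientation: [180.0, 0.0, -173.7]
force: [1.8, 0.1, -0.1]
opening: 0.0401
gripper_force: 0.0
```

```bash
python3 go.py .045 -.145 .15 -173.68
```

```text
t 0.7667 board xy mm [ 320.6 -273.4  193.2] F board [ 0.08  1.84 -0.06] rpy [ 1.8000e+02  1.0000e-02 -1.7371e+02]
shift cm [-12.83  27.57   4.33] turn [ 0.    0.01 -0.03]
```

Converted, 26.3 cm is 0.3288, -12.2 cm is -0.1525.

>>> {"name": "send_rows", "arguments": {
  "plan": [
    [[-0.0213,0.0463,0.0075,0,0,0],[-0.0425,0.0925,0.015,0,0,0],[-0.0638,0.1388,0.0225,0,0,0],[-0.085,0.185,0.03,0,0,0],[-0.1063,0.2313,0.0375,0,0,0],[-0.1275,0.2775,0.045,0,0,0],[-0.145,0.3125,0.05,0,0,0],[-0.1525,0.3288,0.0513,0,0,0]]
  ]
}}

```text
clock: 1.43
tool_pos: [0.4624, -0.0284, 0.1519]
orientation: [180.0, -0.0, -173.5]
force: [0.9, 0.3, 0.7]
opening: 0.0004
gripper_force: 0.0
```

>>> {"name": "send_rows", "arguments": {
  "plan": [
    [[0,0,0.025,0,0,0],[0,0,0.0625,0,0,0],[0,0,0.1,0,0,0],[0,0,0.1,0,0,0],[0,0,0.1,0,0,0],[0,0,0.1,0,0,0]]
  ]
}}

```text
clock: 1.93
tool_pos: [0.4624, -0.0315, 0.0736]
orientation: [-180.0, 0.0, -173.7]
force: [0.8, -0.3, 0.5]
opening: 0.0008
gripper_force: 0.0
```

```bash
python3 go.py .045 -.145 .02 -173.68; python3 -c "
from h import *; s=snap('wrist','w1'); s=snap('top','top1')"
```

```text
t 1.9333 board xy mm [  59.5 -150.9   73.6] F board [0.35 0.76 0.52] rpy [-1.7998e+02  4.0000e-02 -1.7365e+02]
shift cm [-0.59  1.46  5.36] turn [-0.02  0.04  0.03]
```

View pics/w1.png

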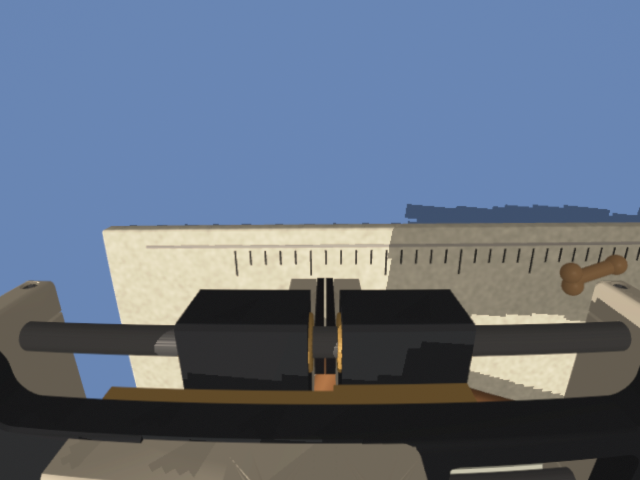

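The wrist view shows the shut fingers over the board edge near (325,340), with the ruled marks behind them and the phalanx at (590,275) well to the side. Next I descend.

Converted, 5.5 cm is 0.0688, 5.2 cm is 0.065.

>>> {"name": "send_rows", "arguments": {
  "plan": [
    [[-0.0025,0.0088,0.025,0,0,0],[-0.005,0.015,0.05,0,0,0],[-0.005,0.015,0.065,0,0,0],[-0.005,0.015,0.0688,0,0,0],[-0.005,0.015,0.0688,0,0,0],[-0.005,0.015,0.0688,0,0,0]]
  ]
}}

```text
clock: 2.53
tool_pos: [0.4651, -0.019, 0.0186]
orientation: [180.0, 0.1, -173.7]
force: [0.5, 1.0, -0.6]
opening: 0.0006
gripper_force: 0.0
```

```bash
python3 go.py .05 -.0355 .018 -173.68
```

```text
t 2.5333 board xy mm [  47.5 -146.8   18.6] F board [-0.96  0.59 -0.57] rpy [ 1.7999e+02  9.0000e-02 -1.7367e+02]
shift cm [-11.13  -0.26   0.08] turn [0.01 0.09 0.01]
```

Converted, -3 cm is -0.0375, -2.7 cm is -0.0338.

>>> {"name": "send_rows", "arguments": {
  "plan": [
    [[-0.005,0,0,0,0,0],[-0.01,0,0,0,0,0],[-0.015,0,0,0,0,0],[-0.02,0,0,0,0,0],[-0.025,0,0,0,0,0],[-0.03,0,0,0,0,0],[-0.0338,0,0,0,0,0],[-0.0375,0,0,0,0,0]]
  ]
}}

```text
clock: 3.2
tool_pos: [0.4944, -0.0159, 0.0174]
orientation: [-180.0, -0.0, -173.7]
force: [0.8, 0.8, 0.3]
opening: 0.0003
gripper_force: 0.0
```

Converted, -2.4 cm is -0.03, -2.1 cm is -0.0263.

>>> {"name": "send_rows", "arguments": {
  "plan": [
    [[-0.0038,0,0,0,0,0],[-0.0075,0,0,0,0,0],[-0.0113,-0.0013,0,0,0,0],[-0.015,-0.0013,0,0,0,0],[-0.0188,-0.0013,0,0,0,0],[-0.0225,-0.0025,0,0,0,0],[-0.0263,-0.0025,0,0,0,0],[-0.03,-0.0025,0,0,0,0]]
  ]
}}

```text
clock: 3.87
tool_pos: [0.5185, -0.0152, 0.0175]
orientation: [-180.0, -0.0, -173.7]
force: [-0.8, -0.9, -0.7]
opening: 0.0005
gripper_force: 0.3
```

```bash
python3 go.py .055 -.0355 .018 -173.68; python3 -c "
from m import *; s=snap('top','top2'); cv2.imwrite('pics/c2.png',cv2.resize(s['img'][150:300,220:440,::-1],None,fx=3.6,fy=3.6))"
```

```text
t 3.8667 board xy mm [ 49.6 -93.4  17.5] F board [ 0.84 -0.88 -0.68] rpy [-180.     -0.   -173.68]
shift cm [-5.79 -0.54 -0.05] turn [-0. -0.  0.]
```

View pics/c2.png

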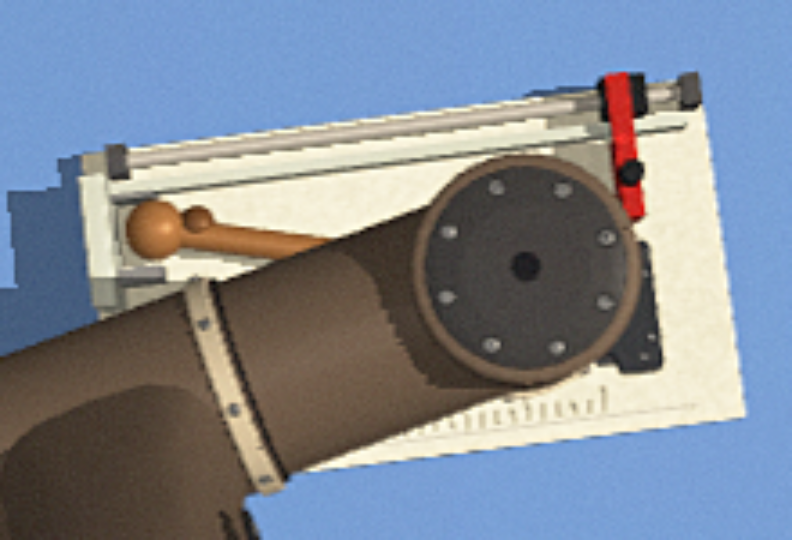

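The arm hides the wide end, but the shaft, from (160,230) to (330,242), has already turned, so the bone is being pushed. I continue.

Converted, -2.4 cm is -0.03, -2.1 cm is -0.0263.

>>> {"name": "send_rows", "arguments": {
  "plan": [
    [[-0.0038,0,0,0,0,0],[-0.0075,0,0,0,0,0],[-0.0113,-0.0013,0,0,0,0],[-0.015,-0.0013,0,0,0,0],[-0.0188,-0.0013,0,0,0,0],[-0.0225,-0.0025,0,0,0,0],[-0.0263,-0.0025,0,0,0,0],[-0.03,-0.0025,0,0,0,0]]
  ]
}}

```text
clock: 4.58
tool_pos: [0.5426, -0.0146, 0.0175]
orientation: [-180.0, -0.0, -173.7]
force: [-0.6, -1.2, -0.8]
opening: 0.0007
gripper_force: 0.3
```

Converted, -2.2 cm is -0.0275, -1.2 cm is -0.015.

>>> {"name": "send_rows", "arguments": {
  "plan": [
    [[-0.0038,0,0,0,0,0],[-0.0075,0,0,0,0,0],[-0.0113,-0.0013,0,0,0,0],[-0.015,-0.0013,0,0,0,0],[-0.0188,-0.0013,0,0,0,0],[-0.0225,-0.0025,0,0,0,0],[-0.025,-0.0025,0,0,0,0],[-0.0275,-0.0025,0,0,0,0]]
  ]
}}

```text
clock: 5.25
tool_pos: [0.5646, -0.0141, 0.0175]
orientation: [-180.0, -0.0, -173.7]
force: [-0.5, 0.9, 0.7]
opening: 0.0
gripper_force: 0.3
```

```bash
python3 go.py .055 -.0355 .018 -173.68
```

```text
t 5.25 board xy mm [ 53.5 -47.4  17.5] F board [-0.91 -0.44  0.74] rpy [-180.     -0.   -173.68]
shift cm [-1.19 -0.15 -0.05] turn [-0. -0.  0.]
```

Now fine steps of 0.5 to 1 mm per row.

Converted, -0.7 cm is -0.0088, -0.65 cm is -0.0081.

>>> {"name": "send_rows", "arguments": {
  "plan": [
    [[-0.0013,0,0,0,0,0],[-0.0025,0,0,0,0,0],[-0.0038,0,0,0,0,0],[-0.005,0,0,0,0,0],[-0.0063,0,0,0,0,0],[-0.0075,0,0,0,0,0],[-0.0081,0,0,0,0,0],[-0.0088,0,0,0,0,0]]
  ]
}}

```text
clock: 5.92
tool_pos: [0.5714, -0.0133, 0.0175]
orientation: [180.0, -0.0, -173.7]
force: [-0.4, -0.5, 0.4]
opening: 0.0001
gripper_force: 0.3
```

Converted, -0.15 cm is -0.0019, -0.1 cm is -0.0013.

>>> {"name": "send_rows", "arguments": {
  "plan": [
    [[-0.0006,0,0,0,0,0],[-0.0013,0,0,0,0,0],[-0.0019,0,0,0,0,0],[-0.0019,0,0,0,0,0]]
  ]
}}

```text
clock: 6.25
tool_pos: [0.5728, -0.0132, 0.0175]
orientation: [180.0, -0.0, -173.7]
force: [-1.3, -0.9, 0.1]
opening: 0.0009
gripper_force: 0.3
```

Converted, -0.1 cm is -0.0013, -0.05 cm is -0.0006.

>>> {"name": "send_rows", "arguments": {
  "plan": [
    [[-0.0006,0,0,0,0,0],[-0.0013,0,0,0,0,0],[-0.0013,0,0,0,0,0]]
  ]
}}

```text
clock: 6.5
tool_pos: [0.5729, -0.0132, 0.0173]
orientation: [-180.0, -0.1, -173.7]
force: [-4.5, -0.2, 2.3]
opening: 0.0003
gripper_force: 2.3
```

Converted, -0.1 cm is -0.0013, -0.05 cm is -0.0006.

>>> {"name": "send_rows", "arguments": {
  "plan": [
    [[-0.0006,0,0,0,0,0],[-0.0013,0,0,0,0,0],[-0.0013,0,0,0,0,0]]
  ]
}}

```text
clock: 6.75
tool_pos: [0.5729, -0.0133, 0.0172]
orientation: [-180.0, -0.2, -173.7]
force: [-7.3, 1.5, 5.1]
opening: 0.0003
gripper_force: 3.7
```

Converted, -0.1 cm is -0.0013, -0.05 cm is -0.0006.

>>> {"name": "send_rows", "arguments": {
  "plan": [
    [[-0.0006,0,0,0,0,0],[-0.0013,0,0,0,0,0],[-0.0013,0,0,0,0,0]]
  ]
}}

```text
clock: 7.0
tool_pos: [0.573, -0.0133, 0.017]
orientation: [-180.0, -0.3, -173.7]
force: [-10.9, 0.7, 6.9]
opening: 0.0004
gripper_force: 5.0
```

About 11 N now. I hold it and then look at the ball.

>>> {"name": "send_rows", "arguments": {
  "plan": [
    [[0,0,0,0,0,0],[0,0,0,0,0,0],[0,0,0,0,0,0],[0,0,0,0,0,0],[0,0,0,0,0,0]]
  ]
}}

```text
clock: 7.42
tool_pos: [0.5729, -0.0134, 0.017]
orientation: [-180.0, -0.3, -173.7]
force: [-10.5, 1.3, 7.8]
opening: 0.0003
gripper_force: 5.0
```

```bash
python3 go.py .055 -.0355 .018 -173.68; python3 -c "
from m import *; s=snap('top','top3'); s2=snap('side','side3'); a=cv2.resize(s['img'][150:290,220:440,::-1],(440,280)); b=cv2.resize(s2['img'][170:310,220:440,::-1],(440,280)); cv2.imwrite('pics/c3.png',np.vstack([a,b]))"
```

```text
t 7.4167 board xy mm [ 53.7 -39.   17. ] F board [ -2.41 -10.32   7.79] rpy [-179.99   -0.28 -173.72]
shift cm [-0.35 -0.13 -0.1 ] turn [-0.01 -0.28 -0.04]
```

View pics/c3.png

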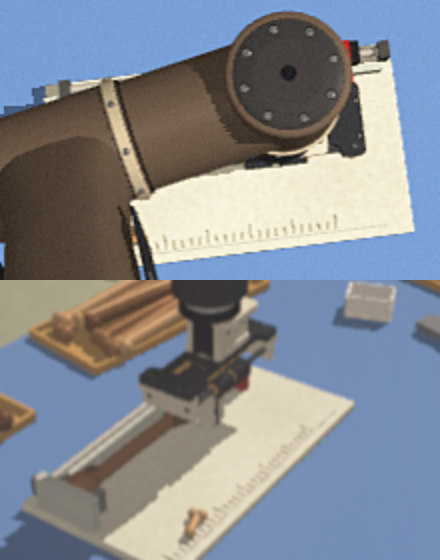

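The side view shows the shaft lying parallel to the fence with the finger at the wide end. I back off, rise, and check.

Converted, 3.5 cm is 0.0438, 2.5 cm is 0.0313.

>>> {"name": "send_rows", "arguments": {
  "plan": [
    [[0.0013,0,0,0,0,0],[0.0025,0,0,0,0,0],[0.0038,0,0,0,0,0],[0.0063,0,0,0,0,0],[0.0113,0,0,0,0,0],[0.0188,0,0,0,0,0],[0.0313,0,0,0,0,0],[0.0438,0,0,0,0,0]]
  ]
}}

```text
clock: 8.18
tool_pos: [0.5401, -0.0167, 0.0174]
orientation: [180.0, 0.0, -173.7]
force: [-1.1, -0.2, 0.4]
opening: 0.0007
gripper_force: 0.0
```

Converted, -11 cm is -0.1375, -8 cm is -0.1.

>>> {"name": "send_rows", "arguments": {
  "plan": [
    [[0.025,0,-0.025,0,0,0],[0.0625,0,-0.0625,0,0,0],[0.1,0,-0.1,0,0,0],[0.1,0,-0.1375,0,0,0],[0.1,0,-0.1375,0,0,0],[0.1,0,-0.1375,0,0,0]]
  ]
}}

```text
clock: 8.68
tool_pos: [0.4618, -0.0252, 0.1297]
orientation: [179.9, 0.3, -173.6]
force: [0.2, 0.6, -0.4]
opening: 0.0006
gripper_force: 0.0
```

```bash
python3 go.py .178 -.004 .13 -83.68; python3 -c "
from m import *; s=snap('top','top4'); cv2.imwrite('pics/c4.png',cv2.resize(s['img'][150:300,220:440,::-1],None,fx=3.6,fy=3.6))"
```

```text
t 8.6833 board xy mm [  53.2 -150.8  129.7] F board [-0.58  0.27 -0.42] rpy [ 179.92    0.31 -173.65]
shift cm [-14.67 -12.49   0.03] turn [ -0.19   0.31 -89.97]
```

View pics/c4.png

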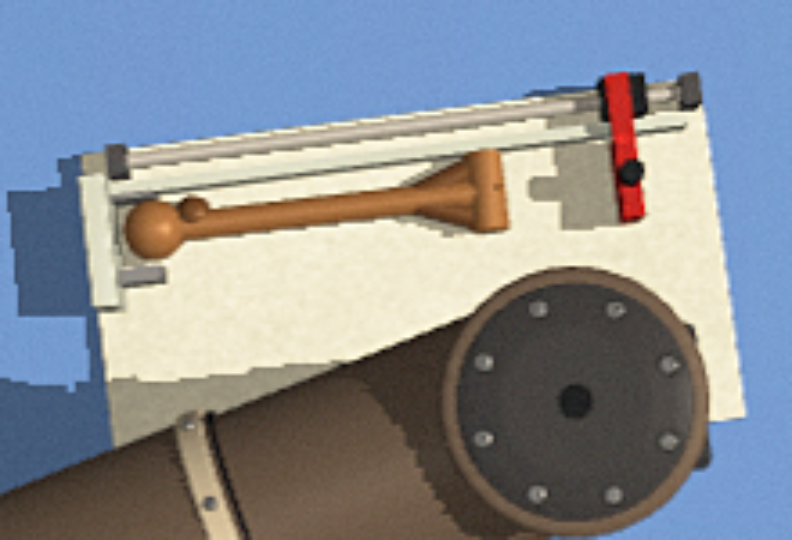

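The bone is parallel to the fence, its ball at (152,228) a few mm short of the plate and its tip at (505,195). The jaw's back is near (640,150). Next I move the tool behind the jaw, turned 90°.

Converted, -14.3 cm is -0.1788, -13.2 cm is -0.165, -56 degrees is -0.3111.

>>> {"name": "send_rows", "arguments": {
  "plan": [
    [[-0.0188,-0.025,0,0,0,-0.0389],[-0.0375,-0.05,0,0,0,-0.0778],[-0.0625,-0.075,0,0,0,-0.1167],[-0.0875,-0.1,0,0,0,-0.1556],[-0.1125,-0.125,0,0,0,-0.1944],[-0.1375,-0.15,0,0,0,-0.2333],[-0.1625,-0.1625,0,0,0,-0.2722],[-0.1788,-0.165,0,0,0,-0.3111]]
  ]
}}

```text
clock: 9.4
tool_pos: [0.6188, -0.1428, 0.1249]
orientation: [179.8, -0.1, -117.4]
force: [0.5, -0.3, -0.3]
opening: 0.0003
gripper_force: 0.0
```

Converted, -34 degrees is -0.1889.

>>> {"name": "send_rows", "arguments": {
  "plan": [
    [[0,0,0,0,0,-0.0389],[0,0,0,0,0,-0.0778],[0,0,0,0,0,-0.1167],[0,0,0,0,0,-0.1556],[0,0,0,0,0,-0.1889],[0,0,0,0,0,-0.1889],[0,0,0,0,0,-0.1889]]
  ]
}}

```text
clock: 9.98
tool_pos: [0.6174, -0.1409, 0.1259]
orientation: [179.9, 0.0, -83.9]
force: [-0.7, -0.3, -0.3]
opening: 0.0003
gripper_force: 0.0
```

```bash
python3 go.py .185 -.008 .030 -83.68
```

```text
t 9.9833 board xy mm [185.3  -8.8 125.9] F board [ 0.23 -0.77 -0.26] rpy [ 1.7986e+02  2.0000e-02 -8.3870e+01]
shift cm [-0.03 -0.11  9.59] turn [ 0.14  0.02 -0.19]
```

Converted, 9.3 cm is 0.1163, 8.5 cm is 0.1063.

>>> {"name": "send_rows", "arguments": {
  "plan": [
    [[0,0,0.025,0,0,0],[0,0,0.05,0,0,0],[0,0,0.075,0,0,0],[0,0,0.0938,0,0,0],[0,0,0.1063,0,0,0],[0,0,0.1163,0,0,0],[0,0,0.1163,0,0,0],[0,0,0.1163,0,0,0]]
  ]
}}

```text
clock: 10.65
tool_pos: [0.6182, -0.141, 0.0344]
orientation: [180.0, -0.0, -83.7]
force: [0.2, 0.1, 0.9]
opening: 0.0002
gripper_force: 0.0
```

>>> {"name": "send_rows", "arguments": {
  "plan": [
    [[-0.0025,0,0,0,0,0],[-0.005,0,0,0,0,0],[-0.0075,0,0,0,0,0],[-0.01,0,0,0,0,0],[-0.0125,0,0,0,0,0],[-0.015,0,0,0,0,0],[-0.0188,0,0,0,0,0],[-0.0225,0,0,0,0,0]]
  ]
}}

```text
clock: 11.32
tool_pos: [0.6162, -0.1228, 0.0345]
orientation: [-180.0, -0.0, -83.7]
force: [0.4, -2.3, 0.3]
opening: 0.0006
gripper_force: 1.0
```

Converted, -2.4 cm is -0.03, -2.1 cm is -0.0263.

>>> {"name": "send_rows", "arguments": {
  "plan": [
    [[-0.0038,0,0,0,0,0],[-0.0075,0,0,0,0,0],[-0.0113,0,0,0,0,0],[-0.015,0,0,0,0,0],[-0.0188,0,0,0,0,0],[-0.0225,0,0,0,0,0],[-0.0263,0,0,0,0,0],[-0.03,0,0,0,0,0]]
  ]
}}

```text
clock: 11.98
tool_pos: [0.6134, -0.0989, 0.0345]
orientation: [180.0, -0.0, -83.7]
force: [-1.4, -2.0, 1.2]
opening: 0.0004
gripper_force: 1.0
```

```bash
python3 go.py .0915 -.008 .030 -83.68;  python3 -c "
from m import *; s=snap('side','side5'); cv2.imwrite('pics/c5.png',cv2.resize(s['img'][170:310,220:440,::-1],None,fx=3,fy=3))"
```

```text
t 11.9833 board xy mm [143.2  -8.2  34.5] F board [ 1.79 -1.64  1.19] rpy [179.99  -0.   -83.67]
shift cm [-5.17 -0.02  0.45] turn [ 0.01 -0.    0.01]
```

View pics/c5.png

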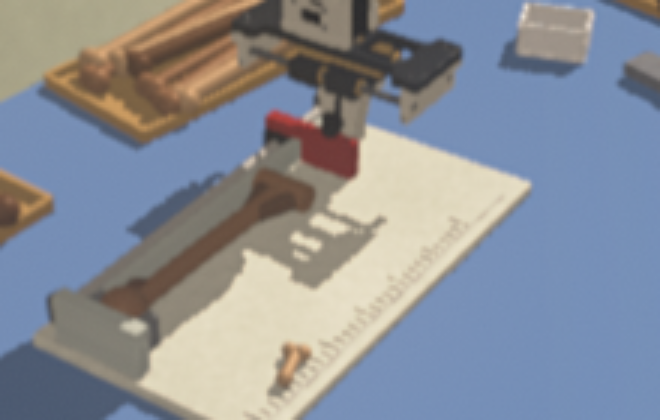

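The side view shows the jaw (red, about 310,140) being pushed by the fingers, with the bone still flush. I continue, slowing near the tip.

Converted, -2.4 cm is -0.03, -1.2 cm is -0.015.

>>> {"name": "send_rows", "arguments": {
  "plan": [
    [[-0.0038,0,0,0,0,0],[-0.0075,0,0,0,0,0],[-0.0113,0,0,0,0,0],[-0.015,0,0,0,0,0],[-0.0188,0,0,0,0,0],[-0.0225,0,0,0,0,0],[-0.0263,0,0,0,0,0],[-0.03,0,0,0,0,0]]
  ]
}}

```text
clock: 12.7
tool_pos: [0.6108, -0.075, 0.0345]
orientation: [180.0, 0.0, -83.7]
force: [-1.5, -2.6, 0.2]
opening: 0.0003
gripper_force: 1.0
```

Converted, -1.4 cm is -0.0175, -1.3 cm is -0.0163.

>>> {"name": "send_rows", "arguments": {
  "plan": [
    [[-0.0025,0,0,0,0,0],[-0.005,0,0,0,0,0],[-0.0075,0,0,0,0,0],[-0.01,0,0,0,0,0],[-0.0125,0,0,0,0,0],[-0.0144,0,0,0,0,0],[-0.0163,0,0,0,0,0],[-0.0175,0,0,0,0,0]]
  ]
}}

```text
clock: 13.37
tool_pos: [0.6093, -0.0612, 0.0345]
orientation: [-180.0, 0.0, -83.7]
force: [-0.6, -1.4, -0.2]
opening: 0.0003
gripper_force: 0.9
```

Converted, -0.5 cm is -0.0063, -0.4 cm is -0.005.

>>> {"name": "send_rows", "arguments": {
  "plan": [
    [[-0.0013,0,0,0,0,0],[-0.0025,0,0,0,0,0],[-0.0038,0,0,0,0,0],[-0.005,0,0,0,0,0],[-0.0063,0,0,0,0,0]]
  ]
}}

```text
clock: 13.78
tool_pos: [0.6088, -0.0564, 0.0345]
orientation: [-180.0, 0.0, -83.7]
force: [-0.4, -2.4, -0.2]
opening: 0.0006
gripper_force: 0.9
```

```bash
python3 go.py .0915 -.008 .030 -83.68
```

```text
t 13.7833 board xy mm [100.4  -8.1  34.5] F board [ 2.38 -0.63 -0.23] rpy [-180.      0.    -83.68]
shift cm [-0.89 -0.01  0.45] turn [-0.  0.  0.]
```

Converted, -0.2 cm is -0.0025, -0.15 cm is -0.0019.

>>> {"name": "send_rows", "arguments": {
  "plan": [
    [[-0.0006,0,0,0,0,0],[-0.0013,0,0,0,0,0],[-0.0019,0,0,0,0,0],[-0.0025,0,0,0,0,0],[-0.0025,0,0,0,0,0]]
  ]
}}

```text
clock: 14.2
tool_pos: [0.6086, -0.0544, 0.0345]
orientation: [-180.0, 0.0, -83.7]
force: [0.6, -2.3, 0.2]
opening: 0.0007
gripper_force: 0.7
```

Converted, -0.2 cm is -0.0025, -0.15 cm is -0.0019.

>>> {"name": "send_rows", "arguments": {
  "plan": [
    [[-0.0006,0,0,0,0,0],[-0.0013,0,0,0,0,0],[-0.0019,0,0,0,0,0],[-0.0025,0,0,0,0,0],[-0.0025,0,0,0,0,0]]
  ]
}}

```text
clock: 14.62
tool_pos: [0.6084, -0.0525, 0.0345]
orientation: [180.0, -0.0, -83.7]
force: [-0.1, -2.5, 0.3]
opening: 0.0004
gripper_force: 1.2
```

Converted, -0.2 cm is -0.0025, -0.15 cm is -0.0019.

>>> {"name": "send_rows", "arguments": {
  "plan": [
    [[-0.0006,0,0,0,0,0],[-0.0013,0,0,0,0,0],[-0.0019,0,0,0,0,0],[-0.0025,0,0,0,0,0],[-0.0025,0,0,0,0,0]]
  ]
}}

```text
clock: 15.03
tool_pos: [0.6081, -0.0504, 0.0345]
orientation: [-180.0, 0.0, -83.7]
force: [-0.4, -2.1, -0.8]
opening: 0.0004
gripper_force: 1.3
```

Converted, -0.15 cm is -0.0019, -0.1 cm is -0.0013.

>>> {"name": "send_rows", "arguments": {
  "plan": [
    [[-0.0006,0,0,0,0,0],[-0.0013,0,0,0,0,0],[-0.0019,0,0,0,0,0],[-0.0019,0,0,0,0,0]]
  ]
}}

```text
clock: 15.37
tool_pos: [0.608, -0.0489, 0.0345]
orientation: [-180.0, 0.0, -83.7]
force: [-0.7, -3.0, -0.4]
opening: 0.0005
gripper_force: 1.2
```

Converted, -0.15 cm is -0.0019, -0.1 cm is -0.0013.

>>> {"name": "send_rows", "arguments": {
  "plan": [
    [[-0.0006,0,0,0,0,0],[-0.0013,0,0,0,0,0],[-0.0019,0,0,0,0,0],[-0.0019,0,0,0,0,0]]
  ]
}}

```text
clock: 15.7
tool_pos: [0.6078, -0.0475, 0.0345]
orientation: [180.0, 0.0, -83.7]
force: [-0.6, -3.0, -0.1]
opening: 0.0007
gripper_force: 1.3
```

Converted, -0.1 cm is -0.0013, -0.05 cm is -0.0006.

>>> {"name": "send_rows", "arguments": {
  "plan": [
    [[-0.0006,0,0,0,0,0],[-0.0013,0,0,0,0,0],[-0.0013,0,0,0,0,0]]
  ]
}}

```text
clock: 15.95
tool_pos: [0.6077, -0.047, 0.0345]
orientation: [180.0, -0.0, -83.7]
force: [0.2, -5.9, -0.4]
opening: 0.0006
gripper_force: 2.9
```

>>> {"name": "send_rows", "arguments": {
  "plan": [
    [[-0.0006,0,0,0,0,0],[-0.0013,0,0,0,0,0],[-0.0013,0,0,0,0,0]]
  ]
}}

```text
clock: 16.2
tool_pos: [0.6076, -0.0467, 0.0345]
orientation: [180.0, -0.1, -83.7]
force: [0.2, -10.2, -0.5]
opening: 0.0004
gripper_force: 5.1
```

Converted, -0.05 cm is -0.0006.

>>> {"name": "send_rows", "arguments": {
  "plan": [
    [[-0.0006,0,0,0,0,0],[-0.0006,0,0,0,0,0],[-0.0006,0,0,0,0,0]]
  ]
}}

```text
clock: 16.45
tool_pos: [0.6076, -0.0467, 0.0345]
orientation: [180.0, -0.1, -83.7]
force: [2.8, -13.2, -1.6]
opening: 0.0006
gripper_force: 6.2
```

Holding at about 12 to 13 N on the tool (about 10 to 11 N on the bone), then releasing slowly and clearing.

>>> {"name": "send_rows", "arguments": {
  "plan": [
    [[0,0,0,0,0,0],[0,0,0,0,0,0],[0,0,0,0,0,0],[0,0,0,0,0,0],[0,0,0,0,0,0],[0,0,0,0,0,0]]
  ]
}}

```text
clock: 16.95
tool_pos: [0.6076, -0.0467, 0.0345]
orientation: [180.0, -0.1, -83.7]
force: [2.0, -12.5, -1.4]
opening: 0.0
gripper_force: 6.1
```

Converted, 3 cm is 0.0375, 2 cm is 0.025.

>>> {"name": "send_rows", "arguments": {
  "plan": [
    [[0.0006,0,0,0,0,0],[0.0013,0,0,0,0,0],[0.0025,0,0,0,0,0],[0.0038,0,0,0,0,0],[0.0063,0,0,0,0,0],[0.0125,0,0,0,0,0],[0.025,0,0,0,0,0],[0.0375,0,0,0,0,0]]
  ]
}}

```text
clock: 17.62
tool_pos: [0.6111, -0.0752, 0.0346]
orientation: [-180.0, 0.0, -83.6]
force: [-0.2, 0.4, -0.2]
opening: 0.0005
gripper_force: 0.0
```

Converted, 15 cm is 0.1875, 13 cm is 0.1625.

>>> {"name": "send_rows", "arguments": {
  "plan": [
    [[0.0063,0,-0.0375,0,0,0],[0.0063,0,-0.075,0,0,0],[0.025,0,-0.125,0,0,0],[0.0625,0,-0.125,0,0,0],[0.1125,0,-0.125,0,0,0],[0.1625,0,-0.125,0,0,0],[0.1875,0,-0.125,0,0,0],[0.1875,0,-0.125,0,0,0]]
  ]
}}

```text
clock: 18.28
tool_pos: [0.627, -0.2289, 0.1341]
orientation: [180.0, -0.0, -83.9]
force: [0.7, 0.1, -0.5]
opening: 0.0004
gripper_force: 0.0
```

```bash
python3 go.py; python3 -c "
from m import *; s=snap('top','top6'); cv2.imwrite('pics/c6.png',cv2.resize(s['img'][150:300,220:440,::-1],None,fx=3.6,fy=3.6))"
```

```text
t 18.2833 board xy mm [273.9  -9.  134.1] F board [-0.05  0.72 -0.48] rpy [ 1.7998e+02 -3.0000e-02 -8.3910e+01]
```

View pics/c6.png

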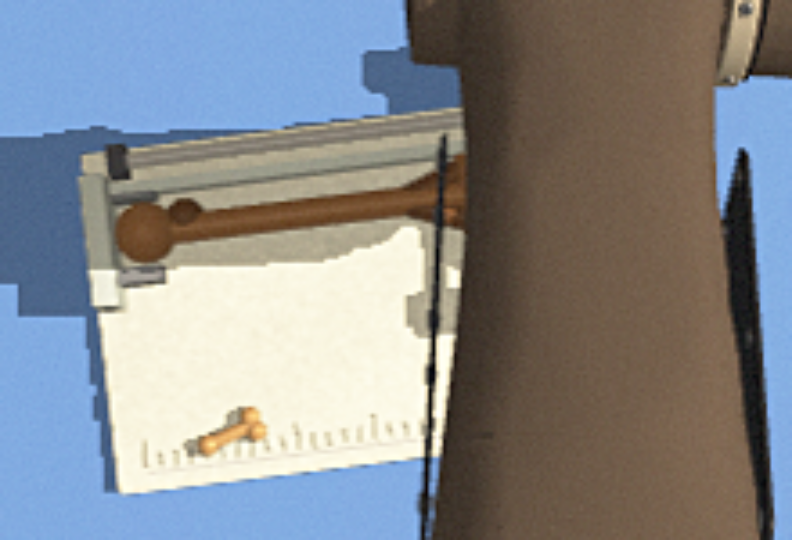

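The ball at (143,232) now touches the plate and the shaft is parallel to the fence. The arm hides the wide end here, so I check it from the side.

```bash
python3 -c "
from m import *; s=snap('side','side7'); cv2.imwrite('pics/c7.png',cv2.resize(s['img'][190:310,225:395,::-1],None,fx=4.5,fy=4.5))"
```

```text
(no output)
```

View pics/c7.png

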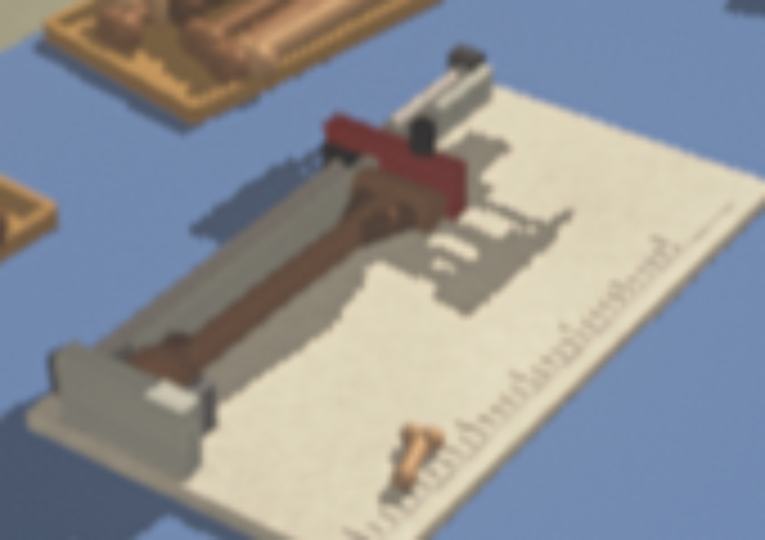

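The jaw (around 400,160) is snug on the wide end at (400,200), the bone is flush to the fence, and the phalanx at (415,455) has not moved. I hand in the job.

```bash
python3 -c "
from plant import ctrl; print(ctrl.close_job())"
```

```text
the job is handed in; nothing more can be done
None
```

I handed the job in at about 18 s of the 72 s allowed: the last pictures show the bone flush to the fence and snug between head plate and jaw, after tool-measured presses of about 11 N on the fence and 12–13 N behind the jaw; no verdict was returned.

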